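# Push the sweet box down the packing lane

### The arm

A 6-joint arm with a two-finger parallel gripper is mounted at the origin on the work surface. World frame = base frame: x ahead of the robot, y to its left, z up, the work surface at z = 0. Lengths are in mm, angles in rad, forces in N, time in s.
With the tool pointing down it reaches from about 350 to 850 mm from the base axis. Payload 8.1 kg.
Tool frame: the origin (TCP) lies at the very end of the fingers, on their centre line; the grasp point (between the pads) lies arm.grip_depth behind it (arm.grip_depth is the distance from the TCP to the grasp point, in mm); x points along the fingers, y is the direction in which the jaws open and shut, and the axes are right-handed (so a half turn about x gives the same grasp; the last joint's range is limited). The gripper opens to 85 mm and grips with 20 to 120 N. Pads are 22 mm wide; open, the fingers measure 114 mm over their backs; the gripper's body (76 mm by 85 mm) begins 54 mm behind the grasp point. The pads swing forward as they close: fully open they stand 13 mm farther back than shut.
Start: joints at [-1.425, 0.13, 1.488, -0, 1.523, -0.085], TCP at [137.274, -584.09, 231.292] pointing down, gripper open.
Joint ranges: [-2.96, 2.96], [-0.89, 2.26], [0.02, 2.5], [-1.34, 4.48], [0, 2.73], [-2.66, 2.66]. Speed limits (rad/s): [2.39, 2.39, 2.79, 3.14, 3.14, 3.14].

### API

Orientations are given as a 3x3 rotation matrix whose columns are the frame's x, y, z axes.
In Python, from cell import arm gives the robot as it stands.
- The arm moves only by the tool play_rows, never from a script. Its argument "motion" is a list of rows, each an object of numbers: "x", "y", "z": the shift along the world's x, y, z in m; "roll": the turn about the world's z in rad. A call has exactly 8 rows; each row is the pose to reach, as a shift and turn from the pose commanded when the call began; what a row does not reach only later rows make up. A row lasts 1/12 s, in which the tool goes at most 41.7 mm and 7.16 degrees, less where a joint would pass 70% of its speed; a pose out of reach is approached as far as the arm can. A call with a gripper value outside its range is refused whole. "grip" is the closure in counts, from 0 (fully open) to 255 (shut), set as the call begins (left out, the last holds). The fingers move at their own pace and stop on an object; "force" is the grip in N (left out, the last holds). Time passes only in rows, so rows that repeat a pose let the fingers close, or fill a call up. It gives the time, the measured TCP pose, the force and the opening at its end, in the units of the state.
- arm.read_state(): the state, without advancing time (a new reading comes with each control period).
- arm.get_image(name): name is "side" or "top" or "wrist"; returns the picture (384x512x3 uint8, red, green, blue); there is no depth.
- arm.camera_model(name): a dict with "camera_matrix" (3x3 intrinsics, pixels), "R" (3x3) and "t" (3): a world point X has camera coordinates R X + t; the wrist camera has in their place "tool_from_camera" (4x4, takes a point from camera to tool coordinates, whose origin is the TCP and whose axes are the tool frame's). Camera axes: x right, y down, z forward; pixel columns grow to the right and rows downward; lengths in mm; the calibration is good to about 2 mm. A picture is of the moment at which its call begins: read the wrist's pose just before it. camera_model takes no time and is no camera call.
- arm.sign_off(): hands the job in, once; it reports no verdict.
Trained networks look in the newest picture that a camera, given by its name, has taken for a name from the list of things; names that differ only in an ending like _2 or _b are one class to them, and where a whole thing is asked for, a point or a joint stands for the part that bears it (a point fixed in the world has none). Each returns a list of dicts, best first, with "confidence" (0 to 1); they miss things now and then, are a little off and sometimes report something else, mostly with a low value. They report only what shows in the picture. A call takes as long as a camera call. They do not tell look-alikes from the thing itself.
- arm.find_in(camera, target): "location" ([column, row] in pixels, amid what is visible of it).
- arm.masks_of(camera, target): "region" (384x512 bool, what is visible of it) and "location" ([column, row] in pixels, amid what is visible of it).
- arm.landmark_of(camera, target): "location" ([column, row] in pixels: a listed point, or the origin of a listed thing).
The state is a dict: "clock": time; "qpos": joint angles; "qd": joint speeds; "tau": joint torques, N m; "tcp_pos": TCP position; "eef_rot": TCP orientation; "force": force on the tool from outside, world axes, zero at the start; "moment": the same for the moment, N m; "finger_gap": opening from 0.0 (shut) to 1.0 (fully open).
Only numpy, scipy, OpenCV 4.12 (cv2) and the standard library are available. Lean on these libraries where they do the work, as an engineer would, in place of code of your own. Each camera call takes 0.05 s, during which the arm holds its last target. There are 200 camera calls.

### The job

Push the packed sweet box down the packing lane, between the two guide rails, until it sits squarely home against the stop plate at the far end, then move clear. The rails are sticky with syrup, so neither the box nor the robot may touch either rail at any moment. Only push the box along on its base, never lift or tip it, and leave the tin, the jar and the bowl where they stand.

Things in the scene. Friction and masses are not known exactly. Their poses are not given: they have to be found in the camera images.
- sweet_box: Closed brown card box with white tape along the top, 100 mm long (x), 88 wide (y), 50 high, 0.3 to 0.54 kg. Origin: centre of its underside. Loose on the lane's sheet in front of the mouth (centre at lane x -215 to -180 mm), x roughly down the lane but up to 35 mm off the centre line and turned up to 0.25 rad. Slides with friction, stays where left.
- lane: Fixed packing lane: bare aluminium sheet, x -270 to +170 mm, y -105 to +105 mm, top at z = 4 mm. Origin at bench level on the lane's centre line; x points down the lane to the stop, y left, z up. Clear infeed, where the box starts, before x = -80 mm; rails from x = -80 to +140 mm; stop's near face at x = +140 mm, so the box's centre is at x = 90 mm when home.
- rail_left: Fixed dark steel guide rail on the lane's +y side, 220 mm long, along the lane's x. Its origin and axes are those of the lane, not the rail's middle. Upright strip 6 mm thick, inner face at lane y = +56 mm, top 22 mm above the bench; flat foot 3 mm thick on the sheet, outward to y = 82 mm.
- rail_right: The same on the lane's -y side: inner face at lane y = -56 mm. The clear width between the rails is 112 mm, which leaves 12 mm on each side of the centred box.
- stop: Fixed dark steel stop plate across the far end of the lane, 100 mm wide, 6 mm thick, top 34 mm above the bench. Its origin and axes are those of the lane; its near face is at lane x = +140 mm. The box may be pushed against it.
- tin: Bystander: round lidded steel tin, 72 mm in diameter, 70 mm high with its knob, origin at the centre of its underside. It stands on the bench on the lane's +y side, beside the rails.
- jar: Bystander: round glass jar with a white cap, 64 mm in diameter, 95 mm high, origin at the centre of its underside. It stands on the bench on the lane's -y side, beside the rails.
- bowl: Bystander: small steel bowl, 90 mm across the rim, 35 mm high, origin at the centre of its underside. It stands on the bench beyond the stop.
Not all that is in view belongs to the job. Of the things shaped like the sweet_box, the brown one is meant.

How it is judged (in metres and radians):
On the way:
1. the front of the box is in the lane, between the rails (x of sweet_box in the frame of lane between -0.1 and 0.05 m and y of sweet_box in the frame of lane between -0.013 and 0.013 m), for 0.05 s.
At the end, for the whole second after the job is handed in: The box stands at rest, flat on the lane's sheet between the rails, with its front within 6 mm of the stop plate, squared to the lane within 0.08 rad, touching neither rail (x of sweet_box in the frame of lane between 0.084 and 0.094 m and y of sweet_box in the frame of lane between -0.013 and 0.013 m and angle between the x axis of sweet_box and the x axis of lane, either way round below 0.08 rad and height (world z) of sweet_box below 0.008 m and angle between sweet_box's own z axis and vertical below 0.05 rad and linear speed of sweet_box below 0.01 m/s).
It fails at once if something touches the left rail (contact force between rail_left and anything else above 0.2 N).
It fails at once if something touches the right rail (contact force between rail_right and anything else above 0.2 N).
It fails at once if the box is lifted off the sheet or tipped (height (world z) of sweet_box above 0.014 m or angle between sweet_box's own z axis and vertical above 0.12 rad).
It fails at once if the tin, the jar or the bowl is moved (distance of any of tin, jar, bowl from where it was at the start of the episode above 0.015 m).
It also fails if it takes over 61 s, if anything falls off the work surface, if the arm or the gripper's body presses on something with over 40 N, if the wrist force passes 120 N, or if a joint passes its speed limit or range.

## Working session

There is one attempt and no reset: what is moved stays moved. The work goes in short steps, Python scripts to look and compute and a tool call to move; the robot and the scene stay as the last step left them, time stands still between calls to the robot, and variables do not carry over. Pictures are saved under pics/ and viewed, about 8 in all and at most 12, crops included, and the job is handed in when it is done.

Besides the shell and the picture viewer there is one more tool, called after ">>>" as name(argument=value, ...), one argument or row to a line, values as JSON. play_rows: Moves the arm, as the interface text tells. Its arguments: {"type":"object","properties":{"motion":{"type":"array","items":{"type":"object","properties":{"x":{"type":"number"},"y":{"type":"number"},"z":{"type":"number"},"roll":{"type":"number"}}}},"grip":{"type":"number"},"force":{"type":"number"}},"required":["motion"]}

```bash
ls; mkdir -p pics; python3 - <<'E'
from cell import arm
import cv2
for n in("top","side"):
    im=arm.get_image(n); cv2.imwrite(f"pics/{n}0.png",im[:,:,::-1])
    m=arm.camera_model(n); print(n,m)
    for t in ("sweet_box","lane","rail_left","rail_right","stop","tin","jar","bowl"):
        try: print(t,[(d['location'],round(d['confidence'],2)) for d in arm.landmark_of(n,t)][:3])
        except Exception as e: print(t,e)
print(arm.read_state(), arm.grip_depth)
E
```

```text
pics
top {'camera_matrix': array([[462.36487301,   0.        , 255.88202088],
       [  0.        , 462.36487301, 185.09990137],
       [  0.        ,   0.        ,   1.        ]]), 'R': array([[ 2.03360919e-02, -9.99789896e-01,  2.57040586e-03],
       [-9.92763969e-01, -2.04973756e-02, -1.18319731e-01],
       [ 1.18347558e-01, -1.45645398e-04, -9.92972222e-01]]), 't': array([ -15.50670613,  582.63122929, 1232.29599767])}
sweet_box [([291.4, 262.4], 0.86), ([375.7, 190.5], 0.6), ([309.2, 192.4], 0.59)]
lane [([240.6, 185.3], 0.95), ([144.6, 163.9], 0.42)]
rail_left []
rail_right []
stop [([232.4, 244.3], 0.21)]
tin [([233.6, 244.2], 0.65)]
jar [([227.4, 128.2], 0.92)]
bowl [([144.6, 166.0], 0.7)]
side {'camera_matrix': array([[421.73424841,   0.        , 253.05114058],
       [  0.        , 421.73424841, 201.96549218],
       [  0.        ,   0.        ,   1.        ]]), 'R': array([[ 0.98404439, -0.17788999,  0.00343238],
       [-0.09991417, -0.56845772, -0.81662291],
       [ 0.14722021,  0.80325026, -0.57716136]]), 't': array([-541.20078865,  100.19170351, 1024.34738082])}
swee
[... 322 characters left out ...]
7e-05,
        1.52301900e+00, -8.54176513e-02]), 'qd': array([-0.00017324, -0.00089605, -0.00048737, -0.0018174 , -0.00076374,
        0.0006264 ]), 'tau': array([-1.80557076e-03, -5.69310880e+01, -5.00876462e+01, -3.13873816e-04,
        9.31541908e-04,  7.36979331e-06]), 'tcp_pos': array([ 137.26122643, -584.09603206,  231.30565641]), 'eef_rot': array([[ 1.75053254e-05,  2.28736316e-01, -9.73488417e-01],
       [ 4.87287048e-06, -9.73488417e-01, -2.28736316e-01],
       [-1.00000000e+00, -7.39579326e-07, -1.81558340e-05]]), 'force': array([ 0.70344273,  0.42996546, -0.20133067]), 'moment': array([-0.01583029,  0.00224996, -0.03315107]), 'finger_gap': 0.9980271551183257} 18.700000000000003
```

```bash
python3 -c "
import cv2
im=cv2.imread('pics/top0.png')[80:300,110:410]
cv2.imwrite('pics/top0c.png',cv2.resize(im,None,fx=2.6,fy=2.6,interpolation=cv2.INTER_CUBIC))"
```

```text
(no output)
```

View pics/top0c.png

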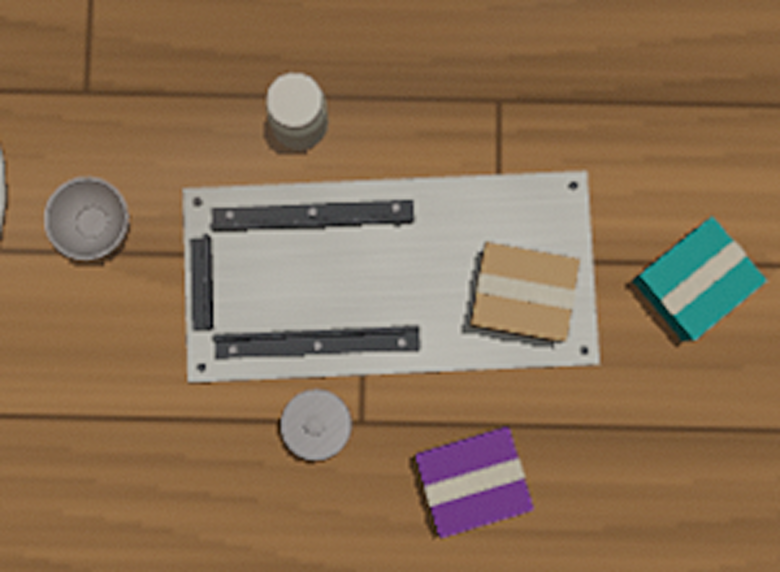

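View pics/side0.png

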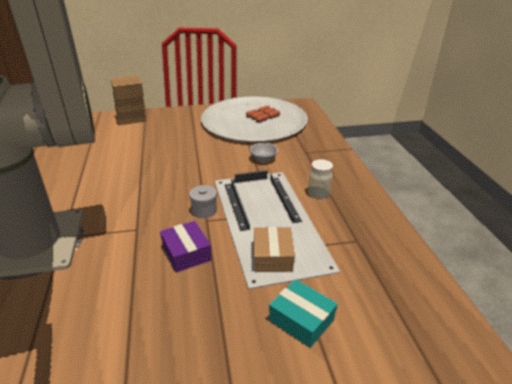

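The top view shows the brown box on the sheet near crop (525,292), turned a little. Its front points left, towards the stop at crop (202,282). The rails are at crop rows 213 and 341. The purple and teal boxes are decoys, and the tin, jar and bowl stand off the sheet. The side view agrees, with the brown box at (273,250). Next I'll measure the lane and the box in metric units.

```bash
cat > h.py <<'E'
import numpy as np, cv2
from cell import arm
def plane(px,cam,z):
    m=arm.camera_model(cam); R,t=m["R"],m["t"]
    p=np.atleast_2d(px).astype(float)
    d=np.c_[p,np.ones(len(p))]@np.linalg.inv(m["camera_matrix"]).T@R
    c=-R.T@t
    return (c+d*((z-c[2])/d[:,2])[:,None])[:,:2]
def proj(X,cam):
    m=arm.camera_model(cam); q=(np.atleast_2d(X)@m["R"].T+m["t"])@m["camera_matrix"].T
    return q[:,:2]/q[:,2:]
def rect(mask,cam,z):
    c=max(cv2.findContours(mask.astype(np.uint8),0,1)[0],key=cv2.contourArea)[:,0]
    return cv2.minAreaRect(plane(c,cam,z).astype(np.float32))
def brown_mask(im,around,r=45):
    h=cv2.cvtColor(im,cv2.COLOR_RGB2HSV); return h
E
python3 - <<'E'
from h import *
m=arm.camera_model("top"); print("cam",-m["R"].T@m["t"])
im=arm.get_image("top")
for n in ("lane","sweet_box","stop","rail_left"):
    z={"lane":4,"sweet_box":54,"stop":34,"rail_left":22}[n]
    for d in arm.masks_of("top",n)[:3]:
        r=rect(d["region"],"top",z); print(n,round(d["confidence"],2),np.round(d["location"],1),np.round(r[0],1),np.round(r[1],1),round(r[2],2))
        print("   area",d["region"].sum())
# hand corners
f=lambda p:np.array(p)/2.6+[110,80]-0.3
L=plane(f([(184,188),(586,171),(600,363),(189,382)]),"top",4); print("lane corners",L.round(1),"c",L.mean(0))
B=plane(f([(487,241),(580,259),(566,342),(472,324)]),"top",54); print("box",B.round(1),B.mean(0), [np.linalg.norm(B[i]-B[i-1]).round(1) for i in range(4)])
for t,c in (("tin",0),("jar",0),("bowl",0)):
    for d in arm.landmark_of("top",t)[:1]: print(t,plane(d["location"],"top",0))
for d in arm.landmark_of("top","lane")[:1]: print("lane o",plane(d["location"],"top",0))
E
```

```text
cam [ 432.89141523   -3.3815587  1292.61232426]
lane 0.9 [247.7 183.7] [583.9 -12.6] [210.5 440.9] 3.41
   area 10166
sweet_box 0.91 [292.6 265.2] [ 369.  -102.6] [ 89.6 100.9] 18.7
   area 1249
sweet_box 0.67 [309.6 194.8] [ 563.7 -152.6] [102.7  91.1] 80.57
   area 1264
sweet_box 0.66 [376.6 190.4] [ 580.1 -333.7] [ 90.8 111.2] 40.79
   area 1347
rail_left 0.6 [231.2 211.9] [510.   63.3] [ 27.3 215.1] 3.86
   area 748
lane corners [[ 676.4  211.7]
 [ 704.3 -225.9]
 [ 495.4 -240.9]
 [ 466.2  198. ]] c [585.57997434 -14.27892778]
box [[ 617.5 -114.2]
 [ 600.5 -211. ]
 [ 513.9 -196.7]
 [ 530.5  -99.5]] [ 565.61191942 -155.35565386] [np.float64(88.2), np.float64(98.3), np.float64(87.8), np.float64(98.5)]
tin [[429.05313236  62.556904  ]]
jar [[746.32973854  80.46698501]]
bowl [[634.7004136  304.77016011]]
lane o [[580.93487089  40.72461123]]
```

>>> play_rows(
  motion=[
    {"x":0.021,"y":0.0265,"roll":-0.02},
    {"x":0.042,"y":0.053,"roll":-0.04},
    {"x":0.063,"y":0.0795,"roll":-0.06},
    {"x":0.085,"y":0.106,"roll":-0.085},
    {"x":0.106,"y":0.1325,"roll":-0.105},
    {"x":0.127,"y":0.159,"roll":-0.13},
    {"x":0.149,"y":0.1855,"roll":-0.15},
    {"x":0.17,"y":0.212,"roll":-0.17},
  ],
  grip=105,
)

```text
$.motion[0]: bad value
```

>>> play_rows(
  motion=[
    {"x":0.021,"y":0.0265},
    {"x":0.042,"y":0.053},
    {"x":0.063,"y":0.0795},
    {"x":0.085,"y":0.106},
    {"x":0.106,"y":0.1325},
    {"x":0.127,"y":0.159},
    {"x":0.149,"y":0.1855},
    {"x":0.171,"y":0.212},
  ],
)

```text
$.motion[0]: bad value
```

>>> play_rows(
  motion=[
    {"x":0.021,"y":0.0265,"z":0,"roll":-0.02},
    {"x":0.042,"y":0.053,"z":0,"roll":-0.04},
    {"x":0.063,"y":0.0795,"z":0,"roll":-0.06},
    {"x":0.085,"y":0.106,"z":0,"roll":-0.085},
    {"x":0.106,"y":0.1325,"z":0,"roll":-0.105},
    {"x":0.127,"y":0.159,"z":0,"roll":-0.13},
    {"x":0.149,"y":0.1855,"z":0,"roll":-0.15},
    {"x":0.17,"y":0.212,"z":0,"roll":-0.17},
  ],
  grip=105,
)

```text
clock: 2.02
tcp_pos: [308.1, -370.7, 231.5]
eef_rot: [[0.0, 0.06, -0.998], [-0.0, -0.998, -0.06], [-1.0, 0.0, -0.0]]
force: [0.3, -1.3, -0.1]
finger_gap: 0.585
```

>>> play_rows(
  motion=[
    {"x":0.021,"y":0.0265,"z":0,"roll":0},
    {"x":0.042,"y":0.053,"z":0,"roll":0},
    {"x":0.063,"y":0.0795,"z":0,"roll":0},
    {"x":0.085,"y":0.106,"z":0,"roll":0},
    {"x":0.106,"y":0.1325,"z":0,"roll":0},
    {"x":0.127,"y":0.159,"z":0,"roll":0},
    {"x":0.149,"y":0.1855,"z":0,"roll":0},
    {"x":0.171,"y":0.212,"z":0,"roll":0},
  ],
)

```text
clock: 2.68
tcp_pos: [479.2, -158.6, 231.6]
eef_rot: [[0.001, 0.061, -0.998], [-0.0, -0.998, -0.061], [-1.0, 0.0, -0.001]]
force: [0.7, -1.6, 0.6]
finger_gap: 0.588
```

```bash
python3 - <<'E'
from h import *
im=arm.get_image("wrist"); cv2.imwrite("pics/w1.png",im[:,:,::-1])
print(arm.camera_model("wrist"))
E
```

```text
{'camera_matrix': array([[344.07135393,   0.        , 258.84297226],
       [  0.        , 344.07135393, 196.05763375],
       [  0.        ,   0.        ,   1.        ]]), 'tool_from_camera': array([[ 8.84549299e-04, -2.63613692e-01,  9.64627928e-01,
        -1.42813925e+02],
       [ 9.99999608e-01,  2.06860544e-04, -8.60453712e-04,
         6.43208770e-01],
       [ 2.72839218e-05,  9.64628311e-01,  2.63613772e-01,
        -6.70242708e+01],
       [ 0.00000000e+00,  0.00000000e+00,  0.00000000e+00,
         1.00000000e+00]])}
```

View pics/w1.png

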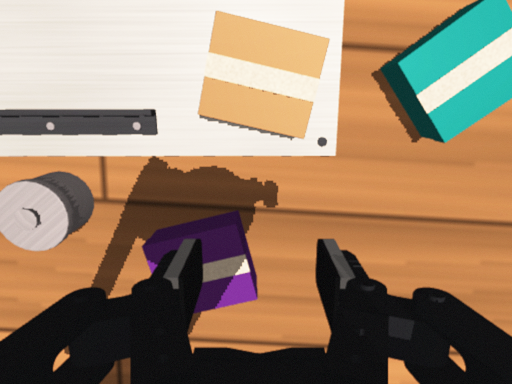

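The wrist view shows the brown box with its top corners at (217,11), (328,39), (305,138) and (199,116). The sheet's rear left corner is at (336,156) and the left rail's end at column 157. The purple box stands below the gripper's path. I'll cross-check these against the top camera.

```bash
cat >> h.py <<'E'
O=np.array([580.9,38.]); TH=0.061
def setlane(o,th):
    global O,TH; O=np.array(o); TH=th
def tolane(p):
    u=np.array([-np.sin(TH),np.cos(TH)]); v=np.array([-np.cos(TH),-np.sin(TH)])
    d=np.atleast_2d(p)-O; return np.c_[d@u,d@v]
def toworld(l):
    u=np.array([-np.sin(TH),np.cos(TH)]); v=np.array([-np.cos(TH),-np.sin(TH)])
    l=np.atleast_2d(l); return O+l[:,:1]*u+l[:,1:]*v
def wplane(px,z,s=None):
    s=s or arm.read_state(); m=arm.camera_model("wrist"); T=m["tool_from_camera"]
    Rw=s["eef_rot"]@T[:3,:3]; c=s["eef_rot"]@T[:3,3]+s["tcp_pos"]
    p=np.atleast_2d(px).astype(float); d=np.c_[p,np.ones(len(p))]@np.linalg.inv(m["camera_matrix"]).T@Rw.T
    return (c+d*((z-c[2])/d[:,2])[:,None])[:,:2]
def boxpose(B):  # corners in order, two edges
    e=(B[1]-B[0])+(B[2]-B[3]); return B.mean(0),np.arctan2(e[1],e[0]),[np.linalg.norm(B[i]-B[i-1]).round(1) for i in range(4)]
E
python3 - <<'E'
from h import *
B=wplane([(217,11),(328,39),(305,138),(199,116)],54)
print("box lane",tolane(B).round(1),boxpose(tolane(B)))
print("sheet",tolane(wplane([(336,155.5),(344,0),(60,156),(250,156)],4)).round(1), "expect x-270,y105")
print("rail end (top outer/inner)",tolane(wplane([(156,134),(156,110)],7)).round(1),tolane(wplane([(156,110)],22)).round(1))
B=plane(np.array([(487,241),(580,259),(566,342),(472,324)])/2.6+[109.7,79.7],"top",54)
print("top box",boxpose(tolane(B)))
E
```

```text
box lane [[-149.9  -31.2]
 [-244.6   -9.7]
 [-228.    74.6]
 [-131.    55.1]] (array([-188.40772896,   22.19300993]), np.float64(2.9302958044286886), [np.float64(88.4), np.float64(97.1), np.float64(85.9), np.float64(98.9)])
sheet [[-268.7   98.1]
 [-267.2  -52.7]
 [  30.2   99.5]
 [-175.8   98.9]] expect x-270,y105
rail end (top outer/inner) [[-76.7  75.4]
 [-78.5  50.8]] [[-82.9  50.5]]
top box (array([-192.06403253,   27.04702749]), np.float64(2.9095404068152297), [np.float64(88.2), np.float64(98.3), np.float64(87.8), np.float64(98.5)])
```

>>> play_rows(
  motion=[
    {"x":0,"y":0,"z":-0.03,"roll":0},
    {"x":0,"y":0,"z":-0.06,"roll":0},
    {"x":0,"y":0,"z":-0.09,"roll":0},
    {"x":0,"y":0,"z":-0.12,"roll":0},
    {"x":0,"y":0,"z":-0.15,"roll":0},
    {"x":0,"y":0,"z":-0.18,"roll":0},
    {"x":0,"y":0,"z":-0.196,"roll":0},
    {"x":0,"y":0,"z":-0.204,"roll":0},
  ],
)

```text
clock: 3.4
tcp_pos: [476.0, -159.1, 24.1]
eef_rot: [[-0.004, 0.061, -0.998], [0.002, -0.998, -0.061], [-1.0, -0.002, 0.004]]
force: [-0.9, 0.2, -0.5]
finger_gap: 0.586
```

>>> play_rows(
  motion=[
    {"x":0.012,"y":0.0007,"z":0,"roll":0},
    {"x":0.021,"y":0.0013,"z":0,"roll":0},
    {"x":0.027,"y":0.0016,"z":0,"roll":0},
    {"x":0.033,"y":0.002,"z":0,"roll":0},
    {"x":0.039,"y":0.0024,"z":0,"roll":0},
    {"x":0.045,"y":0.0027,"z":0,"roll":0},
    {"x":0.051,"y":0.0031,"z":0,"roll":0},
    {"x":0.055,"y":0.0034,"z":0,"roll":0},
  ],
)

```text
clock: 4.07
tcp_pos: [534.1, -156.9, 27.7]
eef_rot: [[0.001, 0.061, -0.998], [-0.0, -0.998, -0.061], [-1.0, 0.0, -0.001]]
force: [-3.0, -1.3, 1.8]
finger_gap: 0.584
```

```bash
python3 - <<'E'
from h import *
im=arm.get_image("top"); cv2.imwrite("pics/top2.png",cv2.resize(im[120:240,170:360],None,fx=4,fy=4,interpolation=cv2.INTER_CUBIC)[:,:,::-1])
im=arm.get_image("wrist"); cv2.imwrite("pics/w2.png",im[:,:,::-1])
E
```

```text
(no output)
```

View pics/top2.png

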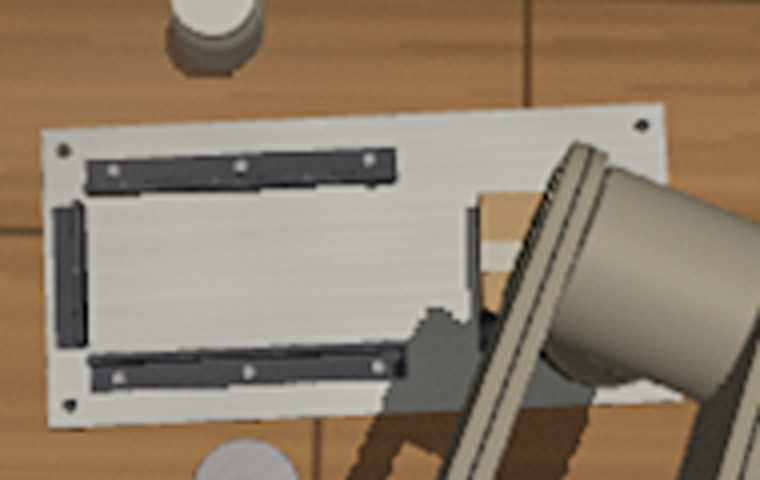

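View pics/w2.png

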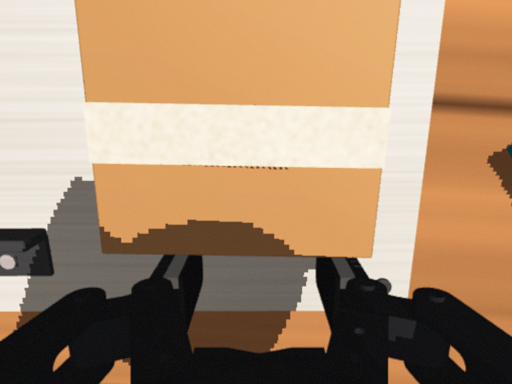

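The box is now squared to the jaws and still wholly in the infeed: its front face is at top-view column 475, clear of the rail ends at about 400. In the wrist view its near top edge runs from (103,252) to (372,257), and the sheet edge is at row 311. I'll compute its offset relative to the sheet.

```bash
python3 - <<'E'
from h import *
setlane([583.9,38],0.061)
s=arm.read_state(); print("tcp lane",tolane(s["tcp_pos"][:2]))
a=tolane(wplane([(103,252.5),(372,257)],54)); b=tolane(wplane([(20,310.5),(150,310.5),(290,311),(410,296)],4)); 
print("near edge",a.round(1),"sheet",b.round(1)); print("rail top inner/outer end",tolane(wplane([(46,229)],22)).round(1))
f=lambda p:np.array(p)/4+[169.6,119.6]
print("top: sheet edges",tolane(plane(f([(45,130),(664,103),(50,428),(683,398)]),"top",4)).round(1))
print("top: box far-left corner & tape",tolane(plane(f([(481,191),(481,241),(481,270)]),"top",54)).round(1))
print("top: rail inner bottoms R,L",tolane(plane(f([(90,194),(396,184)]),"top",4)).round(1),tolane(plane(f([(92,355),(404,343)]),"top",22)).round(1))
E
```

```text
tcp lane [[-191.18084032   61.40871363]]
near edge [[-134.5   47.7]
 [-233.4   49.5]] sheet [[ -60.   105.3]
 [-131.7  105.2]
 [-208.9  105.5]
 [-273.9   96.1]]
rail top inner/outer end [[-94.   50.6]]
top: sheet edges [[ 166.7 -102.6]
 [-272.2 -104.4]
 [ 167.7  107.6]
 [-272.7  104.7]]
top: box far-left corner & tape [[-135.3  -38.8]
 [-133.6   -4.7]
 [-132.6   15. ]]
top: rail inner bottoms R,L [[136.  -55.5]
 [-79.8 -53.9]] [[135.   59.4]
 [-79.7  59.8]]
```

>>> play_rows(
  motion=[
    {"x":0.0015,"y":0,"z":0,"roll":0},
    {"x":0.003,"y":0,"z":0,"roll":0},
    {"x":0.0045,"y":0,"z":0,"roll":0},
    {"x":0.0045,"y":0,"z":0,"roll":0},
    {"x":-0.003,"y":0,"z":0,"roll":0},
    {"x":-0.012,"y":0,"z":0,"roll":0},
    {"x":-0.022,"y":0,"z":0,"roll":0},
    {"x":-0.03,"y":0,"z":0,"roll":0},
  ],
)

```text
clock: 4.83
tcp_pos: [501.9, -156.5, 27.0]
eef_rot: [[-0.0, 0.061, -0.998], [0.0, -0.998, -0.061], [-1.0, -0.0, 0.0]]
force: [-0.1, -0.1, 0.3]
finger_gap: 0.589
```

>>> play_rows(
  motion=[
    {"x":0,"y":0,"z":0.03,"roll":0},
    {"x":0,"y":0,"z":0.06,"roll":0},
    {"x":0,"y":0,"z":0.09,"roll":0.11},
    {"x":0,"y":0,"z":0.12,"roll":0.22},
    {"x":0,"y":0,"z":0.15,"roll":0.33},
    {"x":0,"y":0,"z":0.17,"roll":0.44},
    {"x":0,"y":0,"z":0.17,"roll":0.55},
    {"x":0,"y":0,"z":0.17,"roll":0.66},
  ],
)

```text
clock: 5.5
tcp_pos: [503.9, -157.2, 199.7]
eef_rot: [[0.004, 0.664, -0.748], [-0.002, -0.748, -0.664], [-1.0, 0.004, -0.002]]
force: [0.9, -0.1, -0.8]
finger_gap: 0.59
```

>>> play_rows(
  motion=[
    {"x":0.012,"y":-0.009,"z":0,"roll":0.115},
    {"x":0.024,"y":-0.018,"z":0,"roll":0.23},
    {"x":0.036,"y":-0.027,"z":0,"roll":0.345},
    {"x":0.048,"y":-0.036,"z":0,"roll":0.46},
    {"x":0.06,"y":-0.044,"z":0,"roll":0.575},
    {"x":0.072,"y":-0.053,"z":0,"roll":0.69},
    {"x":0.084,"y":-0.062,"z":0,"roll":0.8},
    {"x":0.096,"y":-0.07,"z":0,"roll":0.911},
  ],
)

```text
clock: 6.17
tcp_pos: [599.1, -227.2, 197.2]
eef_rot: [[-0.0, 0.998, 0.066], [0.0, 0.066, -0.998], [-1.0, -0.0, -0.0]]
force: [0.2, 0.5, -0.4]
finger_gap: 0.586
```

```bash
python3 - <<'E'
from h import *
s=arm.read_state(); print(s["clock"],s["tcp_pos"],s["eef_rot"].round(3).tolist())
im=arm.get_image("wrist"); cv2.imwrite("pics/w3.png",im[:,:,::-1])
E
```

```text
6.1667 [ 599.14534024 -227.19873661  197.1525754 ] [[-0.0, 0.998, 0.066], [0.0, 0.066, -0.998], [-1.0, -0.0, -0.0]]
```

View pics/w3.png

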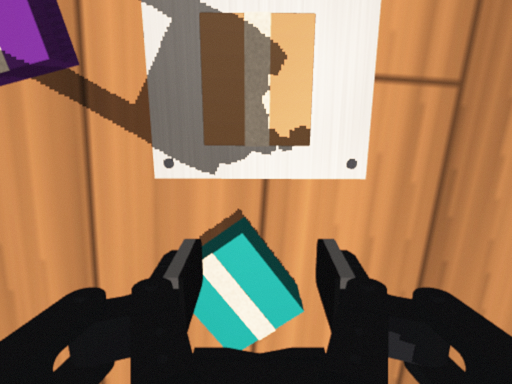

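The wrist camera now looks down the lane. The box top corners are at (200,13), (316,13), (310,146) and (204,145), and the sheet's rear corners at (155,179) and (366,179). The teal box is below, behind the sheet.

```bash
python3 - <<'E'
from h import *
setlane([583.9,38],0.061)
B=tolane(wplane([(200,13),(316,13.5),(310,146),(204,145)],54)); print("box",B.round(1),boxpose(B))
S=tolane(wplane([(155,179),(366,179),(380,0),(141.5,0)],4)); print("sheet",S.round(1), "left edge ang",np.arctan2(*(S[3]-S[0])[::-1]),"right",np.arctan2(*(S[2]-S[1])[::-1]))
print("tcp",tolane(arm.read_state()["tcp_pos"][:2]))
T=tolane(wplane([(209,230),(287,280),(297,310),(240,212)],50)); print("teal",T.round(1))
E
```

```text
box [[-136.7   45.2]
 [-135.9  -42.1]
 [-235.3  -42.7]
 [-235.6   45. ]] (array([-185.8674896 ,    1.34102397]), np.float64(-1.5642150294398391), [np.float64(98.9), np.float64(87.2), np.float64(99.4), np.float64(87.7)])
sheet [[-276.1  102.7]
 [-273.3 -107.9]
 [-113.1 -104.9]
 [-115.8  103.9]] left edge ang 0.007711203477832662 right 0.018542288922096854
tcp [[-266.88253359   -0.30159698]]
teal [[-312.    43.3]
 [-360.9  -28.4]
 [-392.7  -39.1]
 [-294.7   15.5]]
```

>>> play_rows(
  motion=[
    {"x":0,"y":0.001,"z":-0.03,"roll":0},
    {"x":0,"y":0.003,"z":-0.06,"roll":0},
    {"x":0,"y":0.005,"z":-0.09,"roll":0},
    {"x":0,"y":0.005,"z":-0.12,"roll":0},
    {"x":0,"y":0.005,"z":-0.145,"roll":0},
    {"x":0,"y":0.005,"z":-0.16,"roll":0},
    {"x":0,"y":0.005,"z":-0.167,"roll":0},
    {"x":0,"y":0.005,"z":-0.17,"roll":0},
  ],
)

```text
clock: 6.88
tcp_pos: [597.7, -221.0, 25.7]
eef_rot: [[-0.003, 0.998, 0.059], [0.001, 0.059, -0.998], [-1.0, -0.002, -0.001]]
force: [0.4, 0.5, 0.1]
finger_gap: 0.589
```

>>> play_rows(
  motion=[
    {"x":0,"y":0.006,"z":0,"roll":0},
    {"x":-0.001,"y":0.012,"z":0,"roll":0},
    {"x":-0.001,"y":0.018,"z":0,"roll":0},
    {"x":-0.002,"y":0.024,"z":0,"roll":0},
    {"x":-0.002,"y":0.03,"z":0,"roll":0},
    {"x":-0.002,"y":0.036,"z":0,"roll":0},
    {"x":-0.003,"y":0.043,"z":0,"roll":0},
    {"x":-0.003,"y":0.05,"z":0,"roll":0},
  ],
)

```text
clock: 7.55
tcp_pos: [596.6, -171.4, 27.9]
eef_rot: [[0.001, 0.998, 0.061], [-0.001, 0.061, -0.998], [-1.0, 0.001, 0.001]]
force: [-0.5, -4.6, 2.8]
finger_gap: 0.585
```

>>> play_rows(
  motion=[
    {"x":-0.0005,"y":0.007,"z":0,"roll":0},
    {"x":-0.001,"y":0.014,"z":0,"roll":0},
    {"x":-0.0015,"y":0.021,"z":0,"roll":0},
    {"x":-0.002,"y":0.028,"z":0,"roll":0},
    {"x":-0.0025,"y":0.035,"z":0,"roll":0},
    {"x":-0.003,"y":0.042,"z":0,"roll":0},
    {"x":-0.0035,"y":0.047,"z":0,"roll":0},
    {"x":-0.0035,"y":0.05,"z":0,"roll":0},
  ],
)

```text
clock: 8.22
tcp_pos: [592.5, -120.7, 27.1]
eef_rot: [[-0.0, 0.998, 0.061], [0.0, 0.061, -0.998], [-1.0, -0.0, -0.0]]
force: [0.6, -3.7, 1.8]
finger_gap: 0.59
```

```bash
python3 - <<'E'
from h import *
s=arm.read_state(); setlane([583.9,38],0.061); print(s["clock"],tolane(s["tcp_pos"][:2]))
im=arm.get_image("wrist"); cv2.imwrite("pics/w4.png",im[:,:,::-1])
im=arm.get_image("top"); cv2.imwrite("pics/top4.png",cv2.resize(im[120:240,170:360],None,fx=4,fy=4,interpolation=cv2.INTER_CUBIC)[:,:,::-1])
E
```

```text
8.2167 [[-158.96214622    1.07245192]]
```

View pics/w4.png

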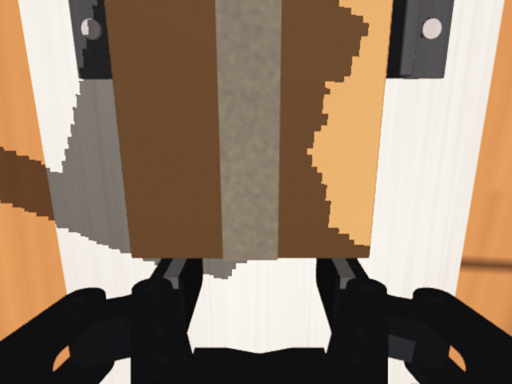

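View pics/top4.png

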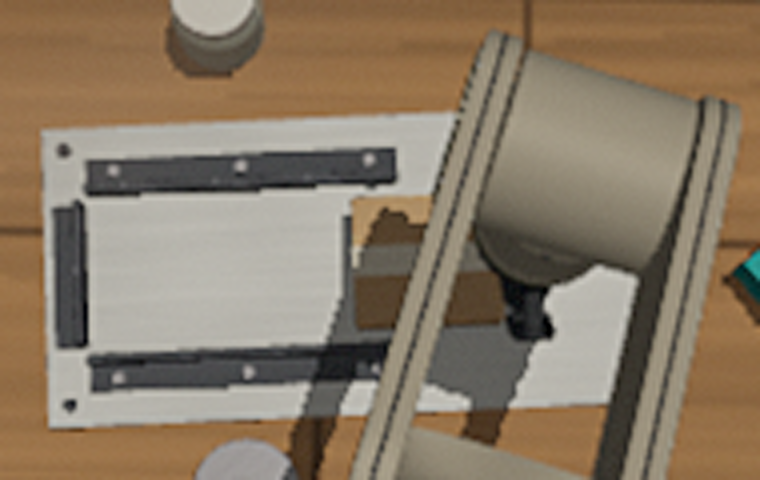

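The box is square in the jaws with its front just inside the mouth. In the wrist view its rear top edge is at row 258, columns 131 to 371, and the rail foot ends are at row 78, columns 78 and 446. In the top view the front corners are at (352,198) and (357,330). Next I'll compute the clearances.

```bash
python3 - <<'E'
from h import *
setlane([583.9,38],0.061)
B=tolane(wplane([(131.5,258),(370.5,258),(392,0),(107,0)],54)); print("box",B.round(1))
print("feet outer z7 (+-82)",tolane(wplane([(79,78),(445.5,78)],7)).round(1))
f=lambda p:np.array(p)/4+[169.6,119.6]
P=tolane(plane(f([(352,198),(357,330),(430,195.5),(500,325)]),"top",54)); print("top box",P.round(1))
print("stop face ends z34",tolane(plane(f([(83,204),(87,347)]),"top",34)).round(1),"z4",tolane(plane(f([(83,204),(87,347)]),"top",4)).round(1))
E
```

```text
box [[-147.9   47.4]
 [-147.8  -40.1]
 [ -63.   -39.4]
 [ -63.    46.7]]
feet outer z7 (+-82) [[-82.3  81.6]
 [-82.2 -82.7]]
top box [[ -47.7  -37.5]
 [ -47.4   52.2]
 [-100.6  -37.1]
 [-143.5   52.7]]
stop face ends z34 [[137.  -43.9]
 [136.7  54.7]] z4 [[141.1 -48.6]
 [140.7  52.4]]
```

>>> play_rows(
  motion=[
    {"x":-0.0001,"y":0.006,"z":0,"roll":0},
    {"x":-0.0003,"y":0.013,"z":0,"roll":0},
    {"x":-0.0005,"y":0.02,"z":0,"roll":0},
    {"x":-0.0006,"y":0.027,"z":0,"roll":0},
    {"x":-0.0008,"y":0.034,"z":0,"roll":0},
    {"x":-0.001,"y":0.041,"z":0,"roll":0.001},
    {"x":-0.0011,"y":0.047,"z":0,"roll":0.002},
    {"x":-0.0012,"y":0.052,"z":0,"roll":0.003},
  ],
)

```text
clock: 8.98
tcp_pos: [591.5, -68.7, 27.2]
eef_rot: [[-0.0, 0.998, 0.065], [0.0, 0.065, -0.998], [-1.0, -0.0, -0.0]]
force: [0.5, -1.9, -0.7]
finger_gap: 0.589
```

>>> play_rows(
  motion=[
    {"x":-0.0001,"y":0.006,"z":0,"roll":0},
    {"x":-0.0003,"y":0.013,"z":0,"roll":0},
    {"x":-0.0005,"y":0.02,"z":0,"roll":0},
    {"x":-0.0006,"y":0.027,"z":0,"roll":0},
    {"x":-0.0008,"y":0.034,"z":0,"roll":0},
    {"x":-0.001,"y":0.041,"z":0,"roll":0},
    {"x":-0.0011,"y":0.047,"z":0,"roll":0},
    {"x":-0.0012,"y":0.052,"z":0,"roll":0},
  ],
)

```text
clock: 9.65
tcp_pos: [590.4, -16.9, 27.3]
eef_rot: [[0.0, 0.998, 0.064], [-0.0, 0.064, -0.998], [-1.0, 0.0, 0.0]]
force: [1.2, -2.5, -1.2]
finger_gap: 0.585
```

```bash
python3 - <<'E'
from h import *
s=arm.read_state(); setlane([583.9,38],0.061); print(s["clock"],tolane(s["tcp_pos"][:2]),s["force"])
a=arm.get_image("wrist"); 
b=arm.get_image("top"); b=cv2.resize(b[120:240,170:298],(512,480),interpolation=cv2.INTER_CUBIC)
c=np.zeros((480,800,3),np.uint8); cv2.imwrite("pics/w5.png",a[:,:,::-1])
v=np.zeros((600,800,3),np.uint8); v[:384,:512]=a; v[:360,512:]=0; b2=cv2.resize(b,(288,270)); v[:270,512:]=b2
cv2.imwrite("pics/v5.png",v[:,:,::-1])
E
```

```text
9.65 [[-55.19721278  -3.10245112]] [ 1.24215292 -2.53425205 -1.187313  ]
```

View pics/v5.png

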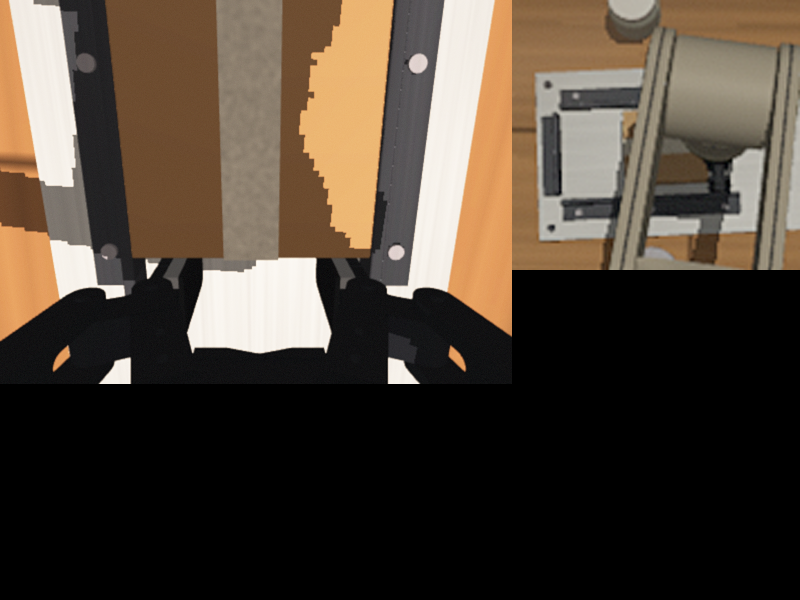

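The box is between the rails with its rear top edge at row 258, columns 131 to 371. The rail foot ends are at row 285, columns 98 and 408.

```bash
python3 - <<'E'
from h import *
setlane([583.9,38],0.061)
B=tolane(wplane([(131.5,258),(371,258),(390.5,0),(106,0)],54)); print("box",B.round(1))
print("feet outer z7 (+-82)",tolane(wplane([(98,284),(408,284),(444,0)],7)).round(1))
print("screws",tolane(wplane([(109,251),(397,252),(86,63),(418,63)],7)).round(1))
E
```

```text
box [[-44.5  43.2]
 [-44.1 -44.9]
 [ 41.1 -43.2]
 [ 40.8  43.1]]
feet outer z7 (+-82) [[-81.9  81.2]
 [-81.2 -82.5]
 [ 53.4 -82. ]]
screws [[-62.9  73.3]
 [-62.9 -74.7]
 [ 27.7  73.6]
 [ 28.2 -74.1]]
```

>>> play_rows(
  motion=[
    {"x":-0.0004,"y":0.007,"z":0,"roll":0},
    {"x":-0.001,"y":0.015,"z":0,"roll":0},
    {"x":-0.0015,"y":0.023,"z":0,"roll":0},
    {"x":-0.002,"y":0.031,"z":0,"roll":0},
    {"x":-0.0025,"y":0.039,"z":0,"roll":0},
    {"x":-0.003,"y":0.047,"z":0,"roll":0},
    {"x":-0.0036,"y":0.055,"z":0,"roll":0},
    {"x":-0.0039,"y":0.06,"z":0,"roll":0},
  ],
)

```text
clock: 10.42
tcp_pos: [586.5, 43.5, 27.5]
eef_rot: [[0.0, 0.998, 0.064], [0.0, 0.064, -0.998], [-1.0, 0.0, -0.0]]
force: [0.5, -3.5, 1.8]
finger_gap: 0.587
```

>>> play_rows(
  motion=[
    {"x":-0.0002,"y":0.003,"z":0,"roll":0},
    {"x":-0.0004,"y":0.006,"z":0,"roll":0},
    {"x":-0.0006,"y":0.009,"z":0,"roll":0},
    {"x":-0.0008,"y":0.012,"z":0,"roll":0},
    {"x":-0.001,"y":0.015,"z":0,"roll":0},
    {"x":-0.0011,"y":0.017,"z":0,"roll":0},
    {"x":-0.0012,"y":0.018,"z":0,"roll":0},
    {"x":-0.0012,"y":0.018,"z":0,"roll":0},
  ],
)

```text
clock: 11.08
tcp_pos: [585.4, 60.6, 27.4]
eef_rot: [[0.0, 0.998, 0.064], [0.0, 0.064, -0.998], [-1.0, 0.0, -0.0]]
force: [0.8, -2.0, 2.2]
finger_gap: 0.588
```

>>> play_rows(
  motion=[
    {"x":0,"y":0.0005,"z":0,"roll":0},
    {"x":-0.0001,"y":0.001,"z":0,"roll":0},
    {"x":-0.0001,"y":0.0015,"z":0,"roll":0},
    {"x":-0.0001,"y":0.002,"z":0,"roll":0},
    {"x":-0.0002,"y":0.0025,"z":0,"roll":0},
    {"x":-0.0002,"y":0.003,"z":0,"roll":0},
    {"x":-0.0002,"y":0.003,"z":0,"roll":0},
    {"x":-0.0002,"y":0.003,"z":0,"roll":0},
  ],
)

```text
clock: 11.75
tcp_pos: [585.1, 63.4, 27.3]
eef_rot: [[-0.0, 0.998, 0.064], [0.0, 0.064, -0.998], [-1.0, -0.0, -0.0]]
force: [0.5, -4.4, 3.0]
finger_gap: 0.589
```

>>> play_rows(
  motion=[
    {"x":0,"y":0.0005,"z":0,"roll":0},
    {"x":-0.0001,"y":0.001,"z":0,"roll":0},
    {"x":-0.0001,"y":0.0015,"z":0,"roll":0},
    {"x":-0.0001,"y":0.002,"z":0,"roll":0},
    {"x":-0.0001,"y":0.002,"z":0,"roll":0},
    {"x":-0.0001,"y":0.002,"z":0,"roll":0},
    {"x":-0.0001,"y":0.002,"z":0,"roll":0},
    {"x":-0.0001,"y":0.002,"z":0,"roll":0},
  ],
)

```text
clock: 12.42
tcp_pos: [584.9, 65.1, 27.3]
eef_rot: [[-0.0, 0.998, 0.064], [-0.0, 0.064, -0.998], [-1.0, -0.0, 0.0]]
force: [-0.6, -5.3, 3.8]
finger_gap: 0.589
```

>>> play_rows(
  motion=[
    {"x":0,"y":0.0005,"z":0,"roll":0},
    {"x":-0.0001,"y":0.001,"z":0,"roll":0},
    {"x":-0.0001,"y":0.0015,"z":0,"roll":0},
    {"x":-0.0001,"y":0.0015,"z":0,"roll":0},
    {"x":-0.0001,"y":0.0015,"z":0,"roll":0},
    {"x":-0.0001,"y":0.0015,"z":0,"roll":0},
    {"x":-0.0001,"y":0.0015,"z":0,"roll":0},
    {"x":-0.0001,"y":0.0015,"z":0,"roll":0},
  ],
)

```text
clock: 13.08
tcp_pos: [584.9, 65.1, 27.3]
eef_rot: [[-0.0, 0.998, 0.063], [-0.002, 0.063, -0.998], [-1.0, -0.0, 0.002]]
force: [-0.5, -12.2, 4.6]
finger_gap: 0.591
```

The TCP stopped while the force rose to 12 N, so the box is against the stop. I'll back off straight, then lift.

>>> play_rows(
  motion=[
    {"x":0,"y":-0.003,"z":0,"roll":0},
    {"x":0.0006,"y":-0.01,"z":0,"roll":0},
    {"x":0.0014,"y":-0.022,"z":0,"roll":0},
    {"x":0.0022,"y":-0.034,"z":0,"roll":0},
    {"x":0.003,"y":-0.046,"z":0.01,"roll":0},
    {"x":0.0035,"y":-0.055,"z":0.03,"roll":0},
    {"x":0.004,"y":-0.062,"z":0.06,"roll":0},
    {"x":0.0042,"y":-0.065,"z":0.09,"roll":0},
  ],
)

```text
clock: 13.75
tcp_pos: [588.1, -0.2, 117.9]
eef_rot: [[-0.002, 0.998, 0.062], [0.0, 0.062, -0.998], [-1.0, -0.002, -0.0]]
force: [0.6, -0.8, 0.2]
finger_gap: 0.586
```

>>> play_rows(
  motion=[
    {"x":0,"y":-0.02,"z":0.02,"roll":0},
    {"x":0,"y":-0.045,"z":0.04,"roll":0},
    {"x":0,"y":-0.075,"z":0.06,"roll":0},
    {"x":0,"y":-0.105,"z":0.08,"roll":0},
    {"x":0,"y":-0.135,"z":0.1,"roll":0},
    {"x":0,"y":-0.165,"z":0.12,"roll":0},
    {"x":0,"y":-0.19,"z":0.13,"roll":0},
    {"x":0,"y":-0.2,"z":0.13,"roll":0},
  ],
)

```text
clock: 14.42
tcp_pos: [589.7, -203.3, 251.9]
eef_rot: [[0.006, 0.998, 0.061], [-0.003, 0.061, -0.998], [-1.0, 0.005, 0.004]]
force: [0.2, -0.5, 0.4]
finger_gap: 0.586
```

```bash
python3 - <<'E'
from h import *
im=arm.get_image("top"); cv2.imwrite("pics/top6.png",cv2.resize(im[100:260,120:320],None,fx=3.75,fy=3.75,interpolation=cv2.INTER_CUBIC)[:,:,::-1])
for t in ("tin","jar","bowl"):
    for d in arm.landmark_of("top",t)[:1]: print(t,plane(d["location"],"top",0).round(1))
for d in arm.masks_of("top","sweet_box")[:3]: print(d["confidence"],d["location"],rect(d["region"],"top",54))
E
```

```text
tin [[428.3  58.4]]
jar [[753.2  85.8]]
bowl [[642.8 303.2]]
0.93 [205.6, 186.8] ((574.137939453125, 126.93498992919922), (89.77538299560547, 100.04914093017578), 1.6033211946487427)
0.69 [280.3, 265.6] ((364.18719482421875, -80.39781951904297), (84.44851684570312, 55.1646614074707), 17.862831115722656)
0.67 [381.0, 192.0] ((570.333740234375, -340.18603515625), (85.99158477783203, 109.7735595703125), 24.288162231445312)
```

View pics/top6.png

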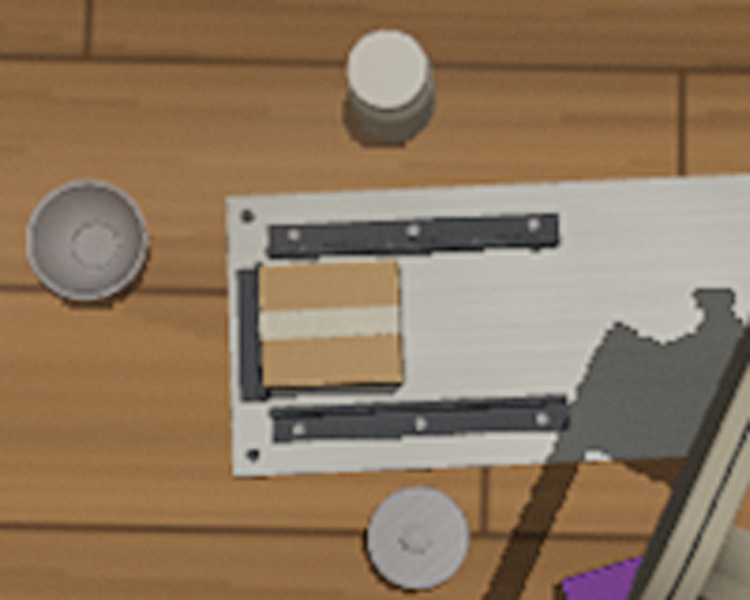

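```bash
python3 -c "
from cell import arm
print(arm.sign_off())"
```

```text
the job is handed in; nothing more can be done
None
```

The brown box is pushed home against the stop plate, the arm is clear, and I handed the job in at about 14.6 s. No verdict is reported, so the results below are my own checks.

**What I did:**
- I pushed the box sideways with two half-open fingertips to square and centre it.
- I then went round behind it and pushed it down the lane, with the fingertips above the rail tops.
- Two looks on the way gave one correction of about 4 mm to the side.
- At the stop the arm stopped advancing and the force rose to 12 N. I then backed straight off and lifted.

**Last checks (top camera):**
- **Position:** the box centre is at about x = 89 mm in the lane, and 2 to 4 mm off the centre line.
- **Squareness:** the tape lies within about 0.01 rad of the sheet edge. The box outline from the network differed by about 0.04 rad. That outline includes a side face, and both values are inside the 0.08 limit.
- **Rails:** clear sheet shows on both sides of the box, and no force reading suggested a touch.
- **Bystanders:** tin, jar and bowl look unmoved. Their measured positions shifted by 4 to 9 mm from the first look, which I take as network scatter since the arm never came near them.

**Disagreement:** the top and wrist cameras differed by about 6 mm in where they placed the lane. I used a value midway between the two and steered by the box's position relative to the sheet and rails.

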